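# Hold a porcelain test tile in the light path

### The job

Take the green porcelain test tile out of the wooden rack and hold it upright in the light path for a translucency reading: centred on the beam at its mid-height, about midway between the lamp and the light meter, its faces square to the light. Grip it by its two rough narrow side edges only, never touching the polished faces, lift it straight out and keep it upright, without bumping the lamp or the meter or disturbing the other tiles and things on the bench. Finish while still holding it there, steady in the gripper.

Things in the scene. Friction and masses are not known exactly. Their poses are not given: they have to be found in the camera images.
- tile_green_centre (a point): centre of the green porcelain test tile, 84 mm tall (z), 44 wide (y), 9 thick (x), about 80 g. x is the normal of its two polished faces; y runs through its two rough narrow side edges, 44 mm apart, which may be gripped. It stands in a slot of the rack, foot 12 mm above the table, its lowest 16 mm between the slot's cheeks with 1.5 mm play each side: lift it straight up
- tile_green: the green tile (paler green on its rough edges, the polished panels stop 3 mm short of every edge); origin under its centre, same axes as the centre
- polished_a: the green tile's polished face on its +x side, a 38 x 78 mm panel; not to be touched (frame origin: that of the tile)
- polished_b: the same on its -x side
- rack: fixed wooden rack, 240 mm long (its x, along the row) and 75 mm wide, 28 mm high; four cross slots at x = -75, -25, 25 and 75 mm hold the four tiles, their widths along the rack's y; which tile stands in which slot varies. Origin under its centre
- lamp_mouth (a point): centre of the round mouth (100 mm across, 150 mm above the table) of the white balanced-arm lamp, fixed. The light leaves level along this frame's -x axis; the lamp's head, 130 mm long, its arm (rising to 420 mm) and base lie on the +x side; z is up
- lamp: the lamp; origin on the table below the centre of the mouth, same axes
- meter_dome (a point): front of the white dome (34 mm across, 150 mm above the table) of the black light meter, which stands fixed on a small tripod 200 to 250 mm in front of the lamp's mouth, on the light's axis, its dome facing the lamp. This frame's -x axis points at the lamp; the meter's case (62 mm wide, top 178 mm above the table) lies on the +x side
- meter: the light meter with its tripod (feet within 75 mm); origin on the table below the front of the dome
- tile_white_centre (a point): centre of the white tile, same size and axes as the green one, in the rack; leave in place
- tile_blue_centre (a point): centre of the blue tile, likewise
- tile_amber_centre (a point): centre of the amber-brown tile, likewise
- brush_pot: white pot of brushes, 80 mm across, 190 mm high, at the back; leave alone. Origin under its centre
- glaze_jar: amber glass jar with white lid, 68 mm across, 85 mm high, at the back; leave alone. Origin under its centre
- turning_tool: steel-bladed scraper with a wooden handle lying flat, 190 mm long, beyond the rack; leave alone. Origin at its middle

How it is judged:
By the outcome, as a careful person would: the job done as asked, in the order asked, and still so for the second after the job is handed in, while the arm keeps its last pose, push and grip.
It also fails if it takes over 40 s, if anything falls off the work surface, if the arm or the gripper's body presses on something with over 40 N, if the wrist force passes 120 N, or if a joint passes its speed limit or range.

### The arm

A 6-joint arm with a two-finger parallel gripper is mounted at the origin on the work surface. World frame = base frame: x ahead of the robot, y to its left, z up, the work surface at z = 0. Lengths are in m, angles in degrees, forces in N, time in s.
With the tool pointing down it reaches from about 0.35 to 0.875 m from the base axis. Payload 4.2 kg.
Tool frame: the origin (TCP) lies midway between the tips of the shut fingers; the grasp point (between the pads) lies 19 mm behind it; z points along the fingers, y is the line along which they close (so a half turn about z gives the same grasp; the last joint's range is limited). The gripper opens to 87 mm and grips with 3 to 60 N. Pads are 19 mm wide; open, the fingers measure 117 mm over their backs; the gripper's body (75 mm by 190 mm) begins 51 mm behind the grasp point.
Start: joints at [-51.303, 22.042, 0.453, 0, -68.411, -14.817], TCP at [0.253, -0.571, 0.223] pointing down, gripper open.
Joint ranges: [-179.83, 179.83], [-69.29, 118.12], [-61.27, 80.66], [-181.25, 117.63], [-171.15, -9.14], [-177.46, 177.46]. Speed limits (degrees/s): [159.86, 159.86, 180, 180, 180, 180].

### API

Orientations are given as a 3x3 rotation matrix whose columns are the frame's x, y, z axes.
In Python, from station import r, cams gives the robot as it stands.
- The arm moves only by the tool play_rows, never from a script. Its argument "commands" is text: rows parted by semicolons, each of 6 numbers parted by spaces: the shift along the world's x, y, z normalised to -1 to 1, where 1 is 30 mm, then the turn, a rotation vector about the world's x, y, z normalised to -1 to 1, where 1 is 0.15 rad. A call has 1 to 20 rows; each row shifts and turns the commanded pose from where the row before left it; what a row does not reach is not made up. A row lasts 1/10 s, in which the tool goes at most 50 mm and 8.59 degrees, less where a joint would pass 70% of its speed; a pose out of reach is approached as far as the arm can. A call with a number of a shift or a turn outside -1 to 1 is refused whole. A call with a gripper value outside its range is refused whole. "grip" is the finger opening in mm, from 0 to 87, set as the call begins (left out, the last holds). The fingers move at their own pace and stop on an object; the grip force is fixed at half the most. Time passes only in rows, so rows that do not move let the fingers close. It gives the time, the measured TCP pose, the force, the opening and the grip force at its end, in the units of the state.
- r.sense(): the state, without advancing time (a new reading comes with each control period).
- cams.capture(name): name is "side" or "top"; returns (picture, depth): 384x512x3 uint8, blue, green, red; 384x512 float32, m along the optical axis (not along the pixel's ray), 0 where there is no reading.
- cams.camera_info(name): a dict with "mtx" (3x3 intrinsics, pixels), "R" (3x3) and "t" (3): a world point X has camera coordinates R X + t. Camera axes: x right, y down, z forward; pixel columns grow to the right and rows downward; lengths in m; the calibration is good to about 2 mm. A picture is of the moment at which its call begins. camera_info takes no time and is no camera call.
- r.finish_job(): hands the job in; it is judged then, once.
The state is a dict: "time_s": time; "joints": joint angles; "joint_velocities": joint speeds; "effort": joint torques, N m; "tcp_pos": TCP position; "ee_rot": TCP orientation; "wrist_force": force on the tool from outside, world axes, zero at the start; "moment": the same for the moment, N m; "gripper_width": opening from 0.0 (shut) to 1.0 (fully open); "gripper_force": force on a finger pad.
Only numpy, scipy, OpenCV 4.12 (cv2) and the standard library are available. Lean on these libraries where they do the work, as an engineer would, in place of code of your own. Each camera call takes 0.05 s, during which the arm holds its last target. There are 200 camera calls.

## Working session

There is one attempt and no reset: what is moved stays moved. The work goes in short steps, Python scripts to look and compute and a tool call to move; the robot and the scene stay as the last step left them, time stands still between calls to the robot, and variables do not carry over. Pictures are saved under pics/ and viewed, at most 10 in all, crops included, and the job is handed in when it is done.

Besides the shell and the picture viewer there is one more tool, called after "Emit:" by a JSON object that holds its "name" and its "arguments", one argument or row to a line. play_rows: Moves the arm, as the interface text tells. Scaled input: -1 to 1 covers 30 mm each way for a shift and 0.15 rad each way for a turn. Its arguments: {"type":"object","properties":{"commands":{"type":"string"},"grip":{"type":"number"}},"required":["commands"]}

```bash
mkdir -p pics; ls; python3 - <<'E'
from station import r,cams
import numpy as np,cv2
for n in("top","side"):
    p,d=cams.capture(n); np.savez(f"{n}0.npz",p=p,d=d); cv2.imwrite(f"pics/{n}0.png",p)
    i=cams.camera_info(n); print(n,np.round(i["mtx"],1).tolist(),np.round(i["R"],3).tolist(),np.round(-i["R"].T@i["t"],3))
s=r.sense();print(s["time_s"],s["tcp_pos"],np.round(s["ee_rot"],3).tolist(),s["gripper_width"])
E
```

```text
pics
top [[427.9, 0.0, 257.4], [0.0, 427.9, 188.5], [0.0, 0.0, 1.0]] [[-0.028, -1.0, 0.008], [-0.997, 0.028, -0.071], [0.071, -0.01, -0.997]] [0.539 0.007 1.24 ]
side [[421.6, 0.0, 253.4], [0.0, 421.6, 189.4], [0.0, 0.0, 1.0]] [[-0.797, -0.604, -0.018], [-0.405, 0.556, -0.726], [0.448, -0.571, -0.688]] [0.183 0.609 0.831]
0.1 [ 0.2528348  -0.5709921   0.22158901] [[-0.914, -0.405, -0.001], [-0.405, 0.914, 0.002], [0.0, 0.002, -1.0]] 1.0017130119526927
```

View pics/top0.png

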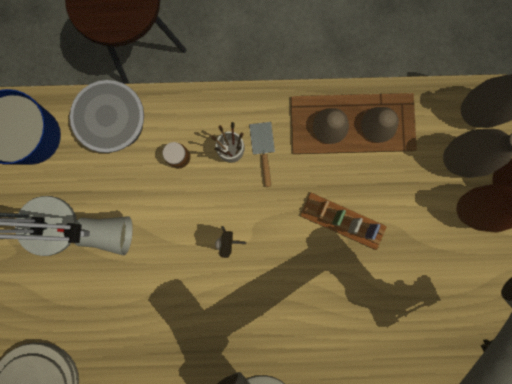

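View pics/side0.png

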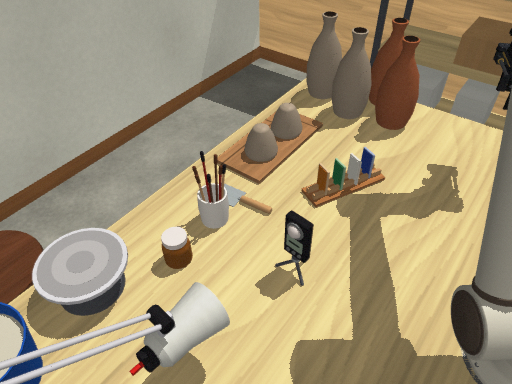

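The top view shows the rack at (342,220) with amber, green (340,217), white and blue tiles from its upper left. The meter is at (225,242), and the lamp head spans about (80–132,235) with its mouth to the right. In the side view the green tile is at (339,173), the meter dome at (293,230) and the lamp mouth at (210,310).

```bash
cat > h.py <<'E'
import numpy as np,cv2
from station import r,cams
def cloud(n,p,d):
    i=cams.camera_info(n);K=i["mtx"];v,u=np.mgrid[:d.shape[0],:d.shape[1]]
    c=np.stack([(u-K[0,2])/K[0,0]*d,(v-K[1,2])/K[1,1]*d,d],-1)
    X=(c-i["t"])@i["R"]; X[d==0]=np.nan
    return X
def ray(n,u,v,z):
    i=cams.camera_info(n);g=i["R"].T@np.linalg.solve(i["mtx"],[u,v,1]);o=-i["R"].T@i["t"]
    return o+g*(z-o[2])/g[2]
E
python3 - <<'E'
from h import *
for n in("top","side"):
    f=np.load(n+"0.npz");p,d=f["p"],f["d"];X=cloud(n,p,d);hsv=cv2.cvtColor(p,cv2.COLOR_BGR2HSV)
    H,S,V=[hsv[...,k].astype(int) for k in range(3)]
    box=(X[...,0]>.3)&(X[...,0]<.6)&(X[...,1]<-.05)&(X[...,1]>-.4)
    print(n,"table z",np.nanmedian(X[...,2][(abs(X[...,0]-.5)<.05)&(abs(X[...,1]+.0)<.04)]))
    m=box&(X[...,2]>.015)&(X[...,2]<.04)
    c,s,a=cv2.minAreaRect(X[m][:,:2].astype(np.float32)*1000);print(" rack",c,s,a,m.sum())
    for nm,mm in dict(green=(H>50)&(H<90)&(S>90),blue=(H>105)&(H<130)&(S>110),amber=(H<25)&(S>100),white=(S<60)&(V>110)).items():
        m=box&mm&(X[...,2]>.04); q=X[m]
        if len(q)<3: print(nm,len(q));continue
        t=q[q[:,2]>.08]
        print(" ",nm,len(q),"mean",q.mean(0).round(4),"zmax",q[:,2].max().round(3),"top mean",len(t),t.mean(0).round(4) if len(t) else "")
    b2=(X[...,0]>.25)&(X[...,0]<.6)&(X[...,1]>-.02)&(X[...,1]<.18)&(X[...,2]>.1)
    b2&=~((X[...,0]>.5)); q=X[b2];print(" meter",len(q),q.min(0).round(3),q.max(0).round(3))
    w=b2&(S<60)&(V>130);q=X[w];print(" white on meter",len(q),q.mean(0).round(3) if len(q) else "")
    b3=(X[...,0]>.25)&(X[...,0]<.55)&(X[...,1]>.2)&(X[...,1]<.5)&(X[...,2]>.08)&(X[...,2]<.25)
    q=X[b3];print(" lamp",len(q),q.min(0).round(3),q.max(0).round(3))
    for y in np.arange(.25,.45,.015):
        t=q[abs(q[:,1]-y)<.0075]
        if len(t): print("   y",y.round(3),len(t),"x",t[:,0].min().round(3),t[:,0].max().round(3),"z",t[:,2].min().round(3),t[:,2].max().round(3))
    cv2.imwrite(f"pics/{n}z.png",cv2.resize(p[180:270,60:400] if n=="top" else p[130:390,140:400],None,fx=2.2,fy=2.2,interpolation=cv2.INTER_CUBIC))
E
```

```text
top table z -0.0014469681009928262
 rack (525.8507080078125, -248.82855224609375) (230.60891723632812, 71.0029296875) 64.17281341552734 519
green 0
blue 0
  amber 122 mean [ 0.5277 -0.21    0.1464] zmax 0.577 top mean 83 [ 0.5142 -0.2177  0.1872]
  white 69 mean [ 0.5076 -0.2911  0.0946] zmax 0.1 top mean 69 [ 0.5076 -0.2911  0.0946]
 meter 286 [0.447 0.067 0.103] [0.5   0.107 0.181]
 white on meter 0 
 lamp 2010 [0.458 0.326 0.099] [0.55  0.499 0.25 ]
   y 0.325 77 x 0.488 0.548 z 0.101 0.203
   y 0.34 449 x 0.458 0.549 z 0.099 0.201
   y 0.355 239 x 0.464 0.549 z 0.103 0.197
   y 0.37 180 x 0.467 0.549 z 0.153 0.196
   y 0.385 171 x 0.472 0.55 z 0.158 0.191
   y 0.4 166 x 0.478 0.55 z 0.156 0.189
   y 0.415 269 x 0.48 0.548 z 0.151 0.236
   y 0.43 230 x 0.483 0.549 z 0.156 0.241
   y 0.445 109 x 0.484 0.549 z 0.159 0.247
side table z -0.0008057376043552027
 rack (525.8932495117188, -247.7415313720703) (232.8744354248047, 49.91748809814453) 62.69062423706055 693
  green 143 mean [ 0.538  -0.2217  0.0671] zmax 0.095 top mean 36 [ 0.5384 -0.2218  0.0874]
  blue 147 mean [ 0.4974 -0.3128  0.0674] zmax 0.094 top mean 38 [ 0.4972 -0.3127  0.0863]
  amber 158 mean [ 0.5616 -0.1781  0.0689] zmax 0.097 top mean 48 [ 0.5617 -0.1776  0.0882]
  white 304 mean [ 0.5094 -0.2678  0.0745] zmax 0.099 top mean 138 [ 0.5111 -0.2693  0.0916]
 meter 790 [0.445 0.069 0.1  ] [0.5   0.109 0.18 ]
 white on meter 103 [0.476 0.102 0.158]
 lamp 4615 [0.457 0.328 0.126] [0.549 0.5   0.25 ]
   y 0.325 26 x 0.507 0.544 z 0.181 0.199
   y 0.34 427 x 0.457 0.549 z 0.13 0.2
   y 0.355 480 x 0.461 0.548 z 0.126 0.198
   y 0.37 464 x 0.464 0.549 z 0.128 0.195
   y 0.385 443 x 0.47 0.545 z 0.13 0.192
   y 0.4 379 x 0.473 0.543 z 0.132 0.189
   y 0.415 349 x 0.478 0.537 z 0.135 0.236
   y 0.43 569 x 0.481 0.54 z 0.132 0.24
   y 0.445 609 x 0.483 0.545 z 0.134 0.248
```

View pics/topz.png

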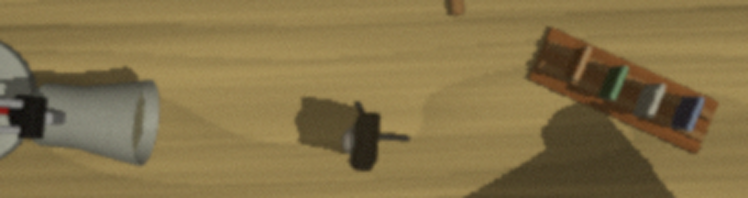

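View pics/sidez.png

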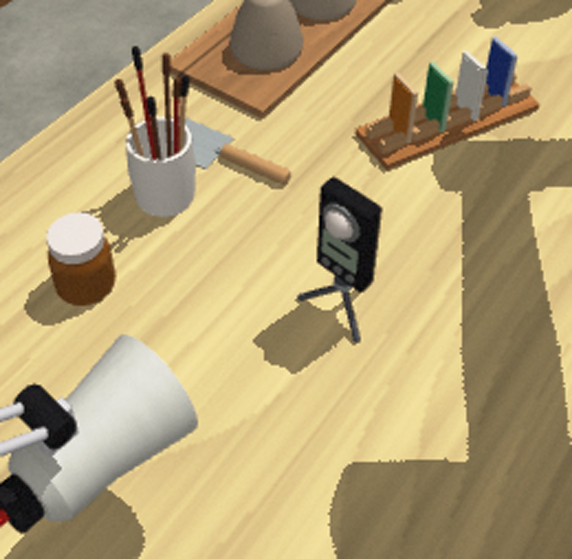

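The crops confirm it: green is the second tile from the rack's left end, with its width across the rack. The lamp mouth and meter dome face each other about 220 mm apart, slightly skewed from world y. Next I refine the tile and the beam axis.

```bash
python3 - <<'E'
from h import *
f=np.load("top0.npz");p,d=f["p"],f["d"];X=cloud("top",p,d);hsv=cv2.cvtColor(p,cv2.COLOR_BGR2HSV)
H,S,V=[hsv[...,k].astype(int) for k in range(3)]
# green top
m=np.zeros(H.shape,bool);m[205:228,332:350]=True
m&=(H>45)&(H<95)&(S>40);v,u=np.where(m)
P=np.array([ray("top",a,b,.096) for a,b in zip(u,v)]);print("green px",len(u),u.min(),u.max(),v.min(),v.max(),X[m][:,2].round(3))
c=X[m];t=c[c[:,2]>.085];print("green top",len(t),t.mean(0),cv2.minAreaRect(P[:,:2].astype(np.float32)*1000))
f2=np.load("side0.npz");p2,d2=f2["p"],f2["d"];Y=cloud("side",p2,d2);h2=cv2.cvtColor(p2,cv2.COLOR_BGR2HSV).astype(int)
allx=np.concatenate([X.reshape(-1,3),Y.reshape(-1,3)])
# green face
g=(h2[...,0]>50)&(h2[...,0]<90)&(h2[...,1]>60);q=Y[g];q=q[(abs(q[:,0]-.538)<.04)&(abs(q[:,1]+.222)<.04)&(q[:,2]>.03)]
e=np.array([.434,.901]);w=np.array([-.901,.434])
print("side green: along row",np.percentile(q[:,:2]@e,[2,50,98]),"width",np.percentile(q[:,:2]@w,[1,50,99]),np.ptp(q[:,:2]@w),"z",q[:,2].max())
_,_,vt=np.linalg.svd(q-q.mean(0));print("normal",vt[2], np.degrees(np.arctan2(vt[2][1],vt[2][0])))
# lamp: top view slices
for nm,Z in(("top",X.reshape(-1,3)),("side",Y.reshape(-1,3)),("both",allx)):
    L=Z[(Z[:,0]>.4)&(Z[:,0]<.62)&(Z[:,1]>.3)&(Z[:,1]<.41)&(Z[:,2]>.1)&(Z[:,2]<.205)]
    a=np.radians(82)
    for _ in range(5):
        ax=np.array([np.cos(a),np.sin(a)]);n=np.array([-ax[1],ax[0]])
        s=L[:,:2]@ax;k=L[:,:2]@n;M=[]
        for s0 in np.arange(s.min()+.012,s.min()+.075,.006):
            j=abs(s-s0)<.003
            if j.sum()>10:M.append((s0,(k[j].min()+k[j].max())/2,np.ptp(k[j])))
        M=np.array(M);c=np.polyfit(M[:,0],M[:,1],1);a+=np.arctan(c[0])
    print(nm,"axis deg",np.degrees(a),"mouth",ax*(s.min())+n*np.polyval(c,s.min()),"widths",M[:,2].round(3),"smin",s.min())
# meter
Mt=allx[(allx[:,0]>.4)&(allx[:,0]<.55)&(allx[:,1]>.03)&(allx[:,1]<.14)&(allx[:,2]>.1)]
print("meter",cv2.minAreaRect(Mt[:,:2].astype(np.float32)*1000),Mt.min(0),Mt.max(0))
b=(h2[...,1]<60)&(h2[...,2]>100);D=Y[b];D=D[(D[:,0]>.44)&(D[:,0]<.51)&(D[:,1]>.07)&(D[:,1]<.13)&(D[:,2]>.13)&(D[:,2]<.18)]
A=np.c_[2*D,np.ones(len(D))];s=np.linalg.lstsq(A,(D**2).sum(1),rcond=None)[0];print("dome",len(D),s[:3],np.sqrt(s[3]+s[:3]@s[:3]),D.min(0),D.max(0),D.mean(0))
j=(abs(Y[...,0]-.475)<.05)&(abs(Y[...,1]-.09)<.03)&(Y[...,2]>.1)&(h2[...,2]<70);q=Y[j];_,_,vt=np.linalg.svd(q-q.mean(0));print("case n",vt[2],np.degrees(np.arctan2(vt[2][1],vt[2][0])))
E
```

```text
green px 41 337 343 211 224 [0.095 0.093 0.089 0.091 0.095 0.095 0.094 0.09  0.094 0.091 0.092 0.094
 0.091 0.095 0.095 0.091 0.098 0.093 0.097 0.089 0.094 0.095 0.095 0.096
 0.097 0.096 0.093 0.095 0.098 0.096 0.09  0.095 0.095 0.093 0.094 0.094
 0.095 0.095 0.095 0.095 0.095]
green top 41 [ 0.53608639 -0.22443987  0.09398251] ((536.4341430664062, -224.63633728027344), (8.033711433410645, 37.282962799072266), 64.4565200805664)
side green: along row [0.03158975 0.0336406  0.0358703 ] width [-0.60075878 -0.58050649 -0.56129233] 0.04079151691871741 z 0.09504404738409661
normal [-4.32609531e-01 -9.01581108e-01 -7.06483332e-04] -115.63328872318428
top axis deg 83.38206302098428 mouth [0.50656284 0.32953137] widths [0.093 0.09  0.088 0.087 0.083 0.083 0.08  0.078 0.075 0.072 0.07 ] smin 0.3857160159720975
side axis deg 86.027316622658 mouth [0.50327356 0.33069907] widths [0.091 0.085 0.085 0.08  0.079 0.082 0.074 0.073 0.073 0.068 0.056] smin 0.36471741469995744
both axis deg 83.37925838833077 mouth [0.50527419 0.32968196] widths [0.095 0.093 0.092 0.09  0.085 0.084 0.082 0.081 0.077 0.075 0.073] smin 0.3857397411175653
meter ((478.05157470703125, 88.77681732177734), (40.0807991027832, 63.99708938598633), 83.5582275390625) [0.44491461 0.06605237 0.10008541] [0.5090372  0.10897824 0.18126483]
dome 133 [0.47854132 0.09222277 0.15172384] 0.015629720762126827 [0.46378773 0.09173686 0.13882153] [0.49361199 0.10897824 0.17240916] [0.47675777 0.10176799 0.15711287]
case n [0.05093178 0.99366684 0.10016066] 87.06579243859434
```

The two estimates agree. The tile is at (0.536, -0.225) with its normal at 64.4°. The beam runs at 83.4° from the dome (0.480, 0.108) to the mouth (0.506, 0.330), so the midpoint is (0.493, 0.219). Now I move above the tile.

Emit:
{"name": "play_rows", "arguments": {
  "commands": "0.675 0.824 0 0 0 0.337;0.675 0.824 0 0 0 0.337;0.675 0.824 0 0 0 0.337;0.675 0.824 0 0 0 0.337;0.675 0.824 0 0 0 0.337;0.675 0.824 0 0 0 0.337;0.675 0.824 0 0 0 0.337;0.675 0.824 0 0 0 0.337;0.675 0.824 0 0 0 0.337;0.675 0.824 0 0 0 0.337;0.675 0.824 0 0 0 0.337;0.675 0.824 0 0 0 0.337;0.675 0.824 0 0 0 0.337;0.675 0.824 0 0 0 0.337;0 0 0 0 0 0;0 0 0 0 0 0;0 0 0 0 0 0",
  "grip": 75
}}

```text
time_s: 1.8
tcp_pos: [0.5359, -0.2258, 0.2222]
ee_rot: [[-0.432, -0.902, -0.001], [-0.902, 0.432, 0.0], [0.0, 0.001, -1.0]]
wrist_force: [-1.3, -0.5, 0.6]
gripper_width: 0.858
gripper_force: 0.0
```

```bash
cat > st.py <<'E'
from h import *
s=r.sense();R=s["ee_rot"];print(s["time_s"],s["tcp_pos"].round(4),"y deg",np.degrees(np.arctan2(R[1,1],R[0,1])),"z",R[:,2].round(4),s["gripper_width"],s["gripper_force"],np.round(s["wrist_force"],1),np.round(s["joints"],1))
E
python3 st.py
```

```text
1.8 [ 0.5359 -0.2258  0.2222] y deg 154.3809210694177 z [-1.e-03  2.e-04 -1.e+00] 0.8579105236803243 0.0 [-1.3 -0.5  0.6] [ -6.9  17.9  -5.9  -0.  -66.3 -18.7]
```

Emit:
{"name": "play_rows", "arguments": {
  "commands": "0.013 0.026 -0.7 0 0 0;0 0 -0.7 0 0 0;0 0 -0.7 0 0 0;0 0 -0.7 0 0 0;0 0 -0.7 0 0 0;0 0 -0.5 0 0 0;0 0 -0.5 0 0 0;0 0 -0.5 0 0 0;0 0 -0.4 0 0 0;0 0 -0.3 0 0 0;0 0 0 0 0 0;0 0 0 0 0 0;0 0 0 0 0 0"
}}

```text
time_s: 3.1
tcp_pos: [0.5375, -0.2248, 0.0523]
ee_rot: [[-0.432, -0.902, 0.002], [-0.902, 0.432, -0.0], [-0.0, -0.002, -1.0]]
wrist_force: [-0.5, 0.9, -0.7]
gripper_width: 0.862
gripper_force: 0.0
```

```bash
python3 st.py; python3 -c "
from h import *
a=[]
for n,(x,y,w,h) in dict(side=(270,110,140,110),top=(270,170,140,110)).items():
    p,d=cams.capture(n);a.append(cv2.resize(p[y:y+h,x:x+w],None,fx=2.8,fy=2.8,interpolation=cv2.INTER_CUBIC))
cv2.imwrite('pics/near.png',np.hstack(a))"
```

```text
3.1 [ 0.5375 -0.2248  0.0523] y deg 154.43563068331343 z [ 1.5e-03 -4.0e-04 -1.0e+00] 0.8617903124832278 0.0 [-0.5  0.9 -0.7] [ -6.8  27.9 -17.6   0.  -44.4 -18.8]
```

View pics/near.png

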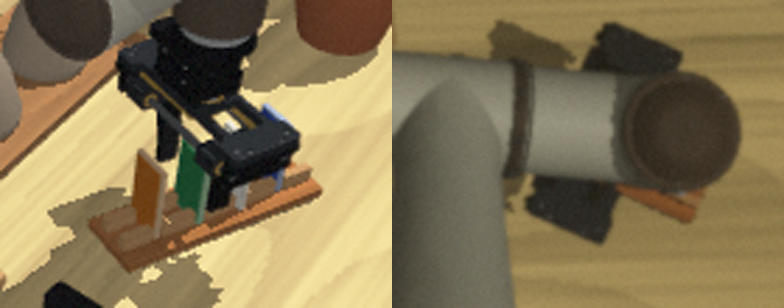

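The fingers straddle the green tile, with the far finger at about (165,135) and the near one at (217,190). Nothing else is touched. Closing.

Emit:
{"name": "play_rows", "arguments": {
  "commands": "0 0 0 0 0 0;0 0 0 0 0 0;0 0 0 0 0 0;0 0 0 0 0 0;0 0 0 0 0 0;0 0 0 0 0 0;0 0 0 0 0 0;0 0 0 0 0 0;0 0 0 0 0 0;0 0 0 0 0 0",
  "grip": 30
}}

```text
time_s: 4.2
tcp_pos: [0.537, -0.2246, 0.0515]
ee_rot: [[-0.432, -0.902, 0.0], [-0.902, 0.432, -0.0], [-0.0, -0.0, -1.0]]
wrist_force: [0.1, -0.1, 0.1]
gripper_width: 0.502
gripper_force: 30.0
```

```bash
python3 st.py
```

```text
4.2 [ 0.537  -0.2246  0.0515] y deg 154.42803457628193 z [ 1.e-04 -0.e+00 -1.e+00] 0.501938630474753 29.99989598058164 [ 0.1 -0.1  0.1] [ -6.8  28.  -17.7  -0.  -44.4 -18.8]
```

Gripped at 43.7 mm. Lifting straight up.

Emit:
{"name": "play_rows", "arguments": {
  "commands": "0 0 0.2 0 0 0;0 0 0.3 0 0 0;0 0 0.3 0 0 0;0 0 0.4 0 0 0;0 0 0.5 0 0 0;0 0 0.6 0 0 0;0 0 0.6 0 0 0;0 0 0.6 0 0 0;0 0 0.6 0 0 0;0 0 0.8 0 0 0;0 0 0.8 0 0 0;0 0 0.8 0 0 0;0 0 0.8 0 0 0;0 0 0.6 0 0 0;0 0 0.4 0 0 0;0 0 0 0 0 0;0 0 0 0 0 0"
}}

```text
time_s: 5.9
tcp_pos: [0.5365, -0.2243, 0.3]
ee_rot: [[-0.432, -0.902, -0.001], [-0.902, 0.432, 0.001], [-0.0, 0.001, -1.0]]
wrist_force: [-0.0, -0.2, -1.1]
gripper_width: 0.505
gripper_force: 30.0
```

```bash
python3 st.py
```

```text
5.9 [ 0.5365 -0.2243  0.3   ] y deg 154.41914340632437 z [-8.e-04  8.e-04 -1.e+00] 0.5052979209397944 29.99973705969751 [-0.  -0.2 -1.1] [ -6.8  15.3   1.8  -0.  -76.5 -18.8]
```

Emit:
{"name": "play_rows", "arguments": {
  "commands": "-0.08 0.4 0 0 0 0.123;-0.08 0.7 0 0 0 0.123;-0.08 0.9 0 0 0 0.123;-0.08 0.9 0 0 0 0.123;-0.08 0.9 0 0 0 0.123;-0.08 0.9 0 0 0 0.123;-0.08 0.9 0 0 0 0.123;-0.08 0.9 0 0 0 0.123;-0.08 0.9 0 0 0 0.123;-0.08 0.9 0 0 0 0.123;-0.08 0.9 0 0 0 0.123;-0.08 0.9 0 0 0 0.123;-0.08 0.9 0 0 0 0.123;-0.08 0.9 0 0 0 0.123;-0.08 0.9 0 0 0 0.123;-0.08 0.9 0 0 0 0.123;-0.08 0.7 0 0 0 0.123;-0.08 0.38 0 0 0 0.123;0 0 0 0 0 0;0 0 0 0 0 0"
}}

```text
time_s: 7.9
tcp_pos: [0.4933, 0.2184, 0.3001]
ee_rot: [[-0.114, -0.994, -0.001], [-0.994, 0.114, -0.001], [0.001, 0.001, -1.0]]
wrist_force: [0.5, -0.7, -1.0]
gripper_width: 0.503
gripper_force: 30.0
```

```bash
python3 st.py; python3 - <<'E'
from h import *
p,d=cams.capture("side");cv2.imwrite("pics/carry.png",p)
Y=cloud("side",p,d);h=cv2.cvtColor(p,cv2.COLOR_BGR2HSV).astype(int)
g=(h[...,0]>50)&(h[...,0]<90)&(h[...,1]>60)&(abs(Y[...,0]-.49)<.06)&(abs(Y[...,1]-.22)<.06)&(Y[...,2]>.15)
q=Y[g];print(len(q),np.percentile(q,[2,50,98],axis=0).round(4))
_,_,vt=np.linalg.svd(q-q.mean(0));print(vt[2],np.degrees(np.arctan2(vt[2][1],vt[2][0])))
E
```

```text
7.9 [0.4933 0.2184 0.3001] y deg 173.47076241978465 z [-9.e-04 -8.e-04 -1.e+00] 0.5027947349619125 29.999641980975866 [ 0.5 -0.7 -1. ] [ 41.1  11.   -3.9   0.  -75.2 -47.6]
412 [[0.4618 0.2182 0.2647]
 [0.4944 0.2212 0.2978]
 [0.5131 0.2325 0.3393]]
[ 0.21260549  0.97322223 -0.08739221] 77.677031295497
```

View pics/carry.png

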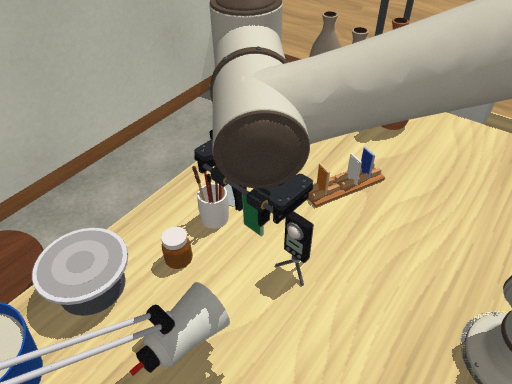

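The tile is held upright above the gap between lamp and meter, with the green at (253,220). The other three tiles still stand in the rack at (345,175). Lowering to beam height.

Emit:
{"name": "play_rows", "arguments": {
  "commands": "0 0.01 -0.3 0 0 0;0 0.01 -0.5 0 0 0;0 0 -0.6 0 0 0;0 0 -0.6 0 0 0;0 0 -0.6 0 0 0;0 0 -0.6 0 0 0;0 0 -0.6 0 0 0;0 0 -0.5 0 0 0;0 0 -0.4 0 0 0;0 0 -0.25 0 0 0;0 0 -0.13 0 0 0;0 0 0 0 0 0;0 0 0 0 0 0;0 0 0 0 0 0;0 0 0 0 0 0;0 0 0 0 0 0"
}}

```text
time_s: 9.55
tcp_pos: [0.4938, 0.2195, 0.1485]
ee_rot: [[-0.114, -0.993, 0.001], [-0.993, 0.114, 0.0], [-0.001, -0.001, -1.0]]
wrist_force: [-0.1, 0.3, -0.8]
gripper_width: 0.499
gripper_force: 30.0
```

```bash
python3 st.py; python3 - <<'E'
from h import *
p,d=cams.capture("side");cv2.imwrite("pics/hold.png",p)
Y=cloud("side",p,d);h=cv2.cvtColor(p,cv2.COLOR_BGR2HSV).astype(int)
g=(h[...,0]>50)&(h[...,0]<90)&(h[...,1]>110)&(abs(Y[...,0]-.49)<.04)&(abs(Y[...,1]-.22)<.02)&(Y[...,2]>.09)
q=Y[g];print(len(q),np.percentile(q,[1,50,99],axis=0).round(4))
q=q[abs(q[:,1]-np.median(q[:,1]))<.006]
_,_,vt=np.linalg.svd(q-q.mean(0));print(vt[2],np.degrees(np.arctan2(vt[2][1],vt[2][0])))
E
```

```text
9.55 [0.4938 0.2195 0.1485] y deg 173.46089772309023 z [ 6.e-04  5.e-04 -1.e+00] 0.49944015993755164 29.99968271702528 [-0.1  0.3 -0.8] [ 41.2  17.7 -17.6   0.  -54.7 -47.7]Traceback (most recent call last):
  File "<stdin>", line 5, in <module>
    return _quantile_unchecked(
        a, q, axis, out, overwrite_input, method, keepdims, weights)
    return _ureduce(a,
                    func=_quantile_ureduce_func,
    ...<5 lines>...
                    overwrite_input=overwrite_input,
                    method=method)
    r = func(a, **kwargs)
    result = _quantile(arr,
                       quantiles=q,
    ...<2 lines>...
                       out=out,
                       weights=wgt)
    slices_having_nans = np.isnan(arr[-1, ...])
                                  ~~~^^^^^^^^^
IndexError: index -1 is out of bounds for axis 0 with size 0
```

View pics/hold.png

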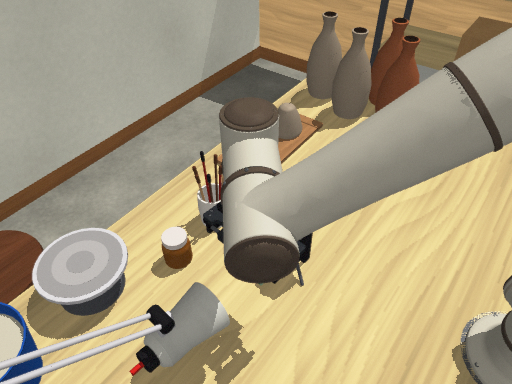

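The arm now hides the tile from this camera, with the wrist at (262,255), and nothing around it has moved. The measured pose puts the tile centre at about (0.494, 0.2195, 0.151) with its normal at 83.5°, which is on target, and the grip is steady at 30 N. Handing in.

```bash
python3 -c "
from station import r
print(r.finish_job())"
```

```text
the job is handed in; nothing more can be done
None
```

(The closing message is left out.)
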